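# Zero the topping scale with the bowl on it

## Task

Zero the counter scale with the empty bowl standing on its plate: first switch the scale on by pressing down the raised end of the rocker until it has tipped fully over, then push the larger of the two round keys fully in, and last press the long bar key fully down and keep it down, finishing while still holding it there. Work in that order, leave the small round key alone, and neither move nor lift the bowl, the tub or the cup.

Things in the scene. Friction and masses are not known exactly. Their poses are not given: they have to be found in the camera images.
- scale: White counter scale, fixed. Origin: on the table under the centre of its control panel (140 mm in x, 320 in y, top 60 mm high, nearest the robot); x points away from the robot, z up. The rocker and two round keys stand at x = 20, y = -85, 0 and 85 mm in any order, the bar at x = -42, y -50 to 50 mm, all black. Steel weighing plate beyond, x = 80 to 296 mm, top 68 mm high.
- power_rocker (a joint): Black see-saw rocker switch, 60 mm along the scale's x, 30 mm wide, two wings in a shallow V. Value in rad: 0 to 0.04 at the start (off: the wing on the scale's +x side is raised, its end about 24 mm above the panel), 0.36 fully tipped (on: that wing is level, top 14 mm above the panel). Friction holds it where it is left; about 2 to 4 N tips it.
- rocker_end (a point): The place to press on the rocker: on top of its raised wing, at the start 15 mm to the scale's +x side of its pivot. At the start about 20 mm above the panel (80 mm above the table), 14 mm when fully tipped. Turns with the rocker.
- large_key (a joint): The larger round push key, black, 36 mm in diameter. Value in m: 0 to 0.001 out at the start, 0.006 fully in. It latches: it stays in where it is pushed. Pushing takes about 3 N.
- large_key_top (a point): Centre of the top of the larger round key; 12 mm above the panel (72 mm above the table) when out, 6 mm when in. It is pressed straight down.
- small_key (a joint): The smaller round push key, black, 20 mm in diameter, not to be pressed. Value in m: 0 out, 0.006 in; about 3 N moves it.
- small_key_top (a point): Centre of the top of the smaller round key, 12 mm above the panel.
- zero_bar (a joint): Long black bar key, 90 mm along the scale's y, 24 mm wide. Value in m: 0 up, 0.006 fully down. A spring pushes it up (2 N at the top, 6.5 N fully down), so it rises as soon as it is let go.
- zero_bar_top (a point): Centre of the top of the bar key; 12 mm above the panel (72 mm above the table) when up. It is pressed straight down.
- bowl: Loose empty steel bowl on the weighing plate, 150 mm across the rim, 60 mm tall, rim 128 mm above the table; its nearest edge is at least 80 mm beyond the row of keys. Origin: centre of its underside.
- tub: Loose brown round tub with a white lid, 96 mm in diameter, 110 mm tall, on the table to the left (+y) of the scale. Origin: centre of its underside.
- cup: Loose steel cup, 84 mm across the rim, 100 mm tall, on the table to the right (-y) of the scale. Origin: centre of its underside.
Not all that is in view belongs to the job. What is shaped like the bowl but pink is not meant.

How it is judged:
By the outcome, as a careful person would: the job done as asked, in the order asked, and still so for the second after the job is handed in, while the arm keeps its last pose, push and grip.
It also fails if it takes over 40 s, if anything falls off the work surface, if the arm or the gripper's body presses on something with over 40 N, if the wrist force passes 120 N, or if a joint passes its speed limit or range.

## Robot

A 6-joint arm with a two-finger parallel gripper is mounted at the origin on the work surface. World frame = base frame: x ahead of the robot, y to its left, z up, the work surface at z = 0. Lengths are in m, angles in rad, forces in N, time in s.
With the tool pointing down it reaches from about 0.225 to 0.875 m from the base axis. Payload 3.4 kg.
Tool frame: the origin (TCP) lies at the very end of the fingers, on their centre line; the grasp point (between the pads) lies 19 mm behind it; z points along the fingers, y is the line along which they close (so a half turn about z gives the same grasp; the last joint's range is limited). The gripper opens to 85 mm and grips with 20 to 120 N. Pads are 22 mm wide; open, the fingers measure 114 mm over their backs; the gripper's body (76 mm by 85 mm) begins 54 mm behind the grasp point. The pads swing forward as they close: fully open they stand 13 mm farther back than shut.
Start: joints at [-1.314, 0.276, 1.505, -0, 1.361, -0.121], TCP at [0.212, -0.534, 0.231] pointing down, gripper open.
Joint ranges: [-2.89, 2.89], [-0.75, 2.08], [0.22, 2.7], [-1.18, 4.32], [0.11, 2.71], [-2.7, 2.7]. Speed limits (rad/s): [2.57, 2.57, 3.14, 3.14, 3.14, 3.14].

## Interface

Orientations are given as a unit quaternion [w, x, y, z].
In Python, from rig import get_state, optics, sign_off gives the robot as it stands.
- The arm moves only by the tool send_rows, never from a script. Its argument "increments" is a list of rows, each an object with "gripper": the gripper's target within -1 to 1 (shut at 1, half-way at 0, fully open at -1); "linear": the shift along the world's x, y, z in m, a list of three; "delta_rot": the turn, a rotation vector about the world's x, y, z in rad, a list of three. In form: [{"gripper": gripper, "linear": [dx, dy, dz], "delta_rot": [rx, ry, rz]}, ...]. A call has 1 to 8 rows; each row is the pose to reach, as a shift and turn from the pose commanded when the call began; what a row does not reach only later rows make up. A row lasts 1/10 s, in which the tool goes at most 50 mm and 8.59 degrees, less where a joint would pass 70% of its speed; a pose out of reach is approached as far as the arm can. A call with a gripper value outside its range is refused whole. The fingers move at their own pace and stop on an object; "newtons" is the grip in N (left out, the last holds). Time passes only in rows, so rows that repeat a pose let the fingers close. It gives the time, the measured TCP pose, the force, the opening and the grip force at its end, in the units of the state.
- get_state(): the state, without advancing time (a new reading comes with each control period).
- optics.get_image(name): name is "side" or "top" or "wrist"; returns a dict with "pixels" (384x512x3 uint8, blue, green, red), "K" (3x3 intrinsics, pixels), "rvec" (rotation vector, rad) and "tvec" (3), from world to camera coordinates, as OpenCV has them; the wrist camera has in their place "T_tool_cam" (4x4, takes a point from camera to tool coordinates, whose origin is the TCP and whose axes are the flange's). Camera axes: x right, y down, z forward; pixel columns grow to the right and rows downward; lengths in m; the calibration is good to about 2 mm. A picture is of the moment at which its call begins: read the wrist's pose just before it. There is no depth.
- sign_off(): hands the job in; it is judged then, once.
The state is a dict: "clock": time; "qpos": joint angles; "qd": joint speeds; "effort": joint torques, N m; "position": TCP position; "ee_rot": TCP orientation; "contact_force": force on the tool from outside, world axes, zero at the start; "moment": the same for the moment, N m; "width": finger opening in m; "gripper_force": force on a finger pad.
Only numpy, scipy, OpenCV 4.12 (cv2) and the standard library are available. Lean on these libraries where they do the work, as an engineer would, in place of code of your own. Each camera call takes 0.05 s, during which the arm holds its last target. There are 200 camera calls.

## Working session

There is one attempt and no reset: what is moved stays moved. The work goes in short steps, Python scripts to look and compute and a tool call to move; the robot and the scene stay as the last step left them, time stands still between calls to the robot, and variables do not carry over. Pictures are saved under pics/ and viewed, at most 10 in all, crops included, and the job is handed in when it is done.

Besides the shell and the picture viewer there is one more tool, called after "Call:" as a command line: name --argument value ..., lists and objects as JSON in quotes. send_rows: Moves the arm, as the interface text tells. Its arguments: {"type":"object","properties":{"increments":{"type":"array"},"newtons":{"type":"number"}},"required":["increments"]}

```bash
mkdir -p pics; python3 - <<'E'
from rig import get_state, optics
import cv2,numpy as np
s=get_state();print(s)
for n in("top","side"):
    d=optics.get_image(n);cv2.imwrite(f"pics/{n}0.png",d["pixels"])
    R=cv2.Rodrigues(np.array(d["rvec"]))[0];print(n,d["K"],-R.T@np.array(d["tvec"]).ravel(),R)
E
```

```text
{'clock': 0.0, 'qpos': array([-1.31397675e+00,  2.76600697e-01,  1.50611961e+00,  4.26822237e-05,
        1.36070600e+00, -1.21038228e-01]), 'qd': array([ 0.00096359,  0.00116882, -0.00147649, -0.00038722,  0.00153993,
        0.00138973]), 'effort': array([-4.51241258e-04, -4.16772830e+01, -2.45807844e+01, -1.72934870e-04,
        1.12783894e-02, -8.83982354e-08]), 'position': array([ 0.21199022, -0.53393402,  0.23044185]), 'ee_rot': array([-9.16131425e-04,  9.82206385e-01,  1.87802494e-01, -4.13765540e-05]), 'contact_force': array([ 0.67744609, -0.07884229, -0.2037009 ]), 'moment': array([-0.0315721 ,  0.01587597, -0.04416001]), 'gripper_force': 0.0, 'width': 0.08556078578274813}
top [[398.58551701   0.         257.61025856]
 [  0.         398.58551701 191.2971707 ]
 [  0.           0.           1.        ]] [0.49651806 0.03994779 0.96702377] [[ 0.00702595 -0.99984082 -0.01640061]
 [-0.99095387 -0.00476353 -0.13411834]
 [ 0.13401887  0.01719455 -0.9908296 ]]
side [[400.43499489   0.         258.43695514]
 [  0.         400.43499489 190.93472988]
 [  0.           0.           1.        ]] [0.20239241 0.57411647 0.76588323] [[-0.77515975 -0.63170364 -0.00882502]
 [-0.44196263  0.55220553 -0.70692156]
 [ 0.45143814 -0.5440768  -0.7072369 ]]
```

View pics/top0.png

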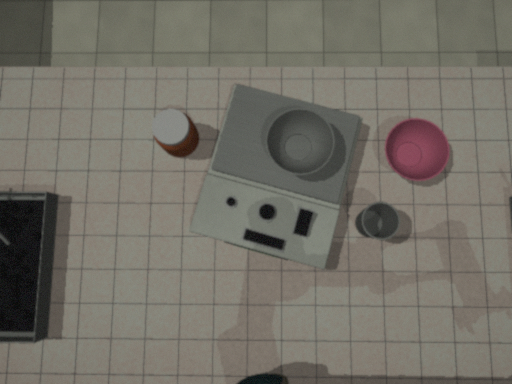

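View pics/side0.png

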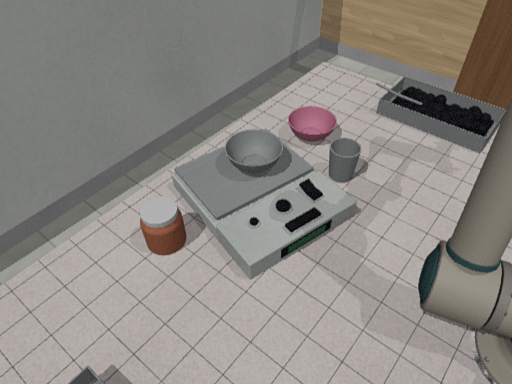

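The top view shows the small key at about (231,201), the large key at (267,212), the rocker at (303,222) and the bar at (264,239). The side view agrees on this order. Next I'll measure them.

```bash
cat >h.py <<'E'
import cv2,numpy as np
def blobs(img,roi,th=45):
    x0,y0,x1,y1=roi;g=img.max(2)[y0:y1,x0:x1]
    n,l,st,c=cv2.connectedComponentsWithStats((g<th).astype(np.uint8))
    return [(c[i]+[x0,y0],st[i],np.argwhere(l==i)[:,::-1]+[x0,y0]) for i in range(1,n) if st[i,4]>25]
def ray(d,uv,z):
    R=cv2.Rodrigues(np.array(d["rvec"]))[0];o=-R.T@np.array(d["tvec"]).ravel()
    v=R.T@np.linalg.inv(d["K"])@[uv[0],uv[1],1];return o+v*(z-o[2])/v[2]
E
python3 - <<'E'
from h import *
from rig import optics
for n,roi in(("top",(205,185,325,255)),("side",(240,170,330,240))):
    d=optics.get_image(n)
    for c,st,p in blobs(d["pixels"],roi):
        q=np.array([ray(d,x,.070)[:2] for x in p]);m,sz,a=cv2.minAreaRect((q*1000).astype(np.float32))
        print(n,c.round(1),st[4],q.mean(0).round(4),np.round(m),np.round(sz),round(a,1))
E
```

```text
top [230.7 201.2] 38 [0.5949 0.1164] [595. 116.] [14. 14.] 1.0
top [266.8 211.4] 160 [0.5722 0.0345] [572.  34.] [29. 32.] 0.3
top [302.9 222.2] 293 [ 0.5484 -0.0466] [548. -46.] [27. 54.] 74.2
top [263.7 239.2] 353 [0.51   0.0411] [510.  41.] [87. 20.] 74.5
side [310.3 189.5] 222 [ 0.5502 -0.0451] [551. -45.] [32. 66.] 67.8
side [282.7 205.3] 131 [0.5714 0.04  ] [571.  41.] [31. 36.] 37.4
side [302.5 219.3] 326 [0.5095 0.0467] [509.  45.] [89. 25.] 74.8
side [253.4 221. ] 45 [0.5941 0.1214] [594. 121.] [16. 18.] 38.7
side [318.7 228.9] 76 [0.4651 0.0475] [465.  58.] [88. 16.] 72.7
```

Call:
send_rows --increments '[{"gripper": 1,"linear": [0.15,0.27,0.03],"delta_rot": [0,0,-0.64]},{"gripper": 1,"linear": [0.15,0.27,0.03],"delta_rot": [0,0,-0.64]},{"gripper": 1,"linear": [0.15,0.27,0.03],"delta_rot": [0,0,-0.64]},{"gripper": 1,"linear": [0.15,0.27,0.03],"delta_rot": [0,0,-0.64]},{"gripper": 1,"linear": [0.15,0.27,0.03],"delta_rot": [0,0,-0.64]},{"gripper": 1,"linear": [0.15,0.27,0.03],"delta_rot": [0,0,-0.64]},{"gripper": 1,"linear": [0.15,0.27,0.03],"delta_rot": [0,0,-0.64]},{"gripper": 1,"linear": [0.15,0.27,0.03],"delta_rot": [0,0,-0.64]}]' --newtons 40

```text
clock: 1.0
position: [0.363, -0.2622, 0.2617]
ee_rot: [-0.0, 0.992, -0.129, 0.0]
contact_force: [-0.6, 0.4, -0.2]
width: -0.0002
gripper_force: 0.0
```

```bash
python3 -c "
from rig import optics
print(optics.get_image('wrist')['T_tool_cam'])"
```

```text
[[-2.58393789e-04 -9.62056258e-01 -2.72851040e-01  6.92630851e-02]
 [ 9.99999966e-01 -2.39230038e-04 -1.03503454e-04 -1.56510136e-03]
 [ 3.43019815e-05 -2.72851058e-01  9.62056287e-01 -1.42981695e-01]
 [ 0.00000000e+00  0.00000000e+00  0.00000000e+00  1.00000000e+00]]
```

Call:
send_rows --increments '[{"gripper": 1,"linear": [0.137,0.3,-0.01],"delta_rot": [0,0,0]},{"gripper": 1,"linear": [0.137,0.3,-0.01],"delta_rot": [0,0,0]},{"gripper": 1,"linear": [0.137,0.3,-0.01],"delta_rot": [0,0,0]},{"gripper": 1,"linear": [0.137,0.3,-0.01],"delta_rot": [0,0,0]},{"gripper": 1,"linear": [0.137,0.3,-0.01],"delta_rot": [0,0,0]},{"gripper": 1,"linear": [0.137,0.3,-0.01],"delta_rot": [0,0,0]},{"gripper": 1,"linear": [0.137,0.3,-0.01],"delta_rot": [0,0,0]},{"gripper": 1,"linear": [0.137,0.3,-0.01],"delta_rot": [0,0,0]}]'

```text
clock: 1.85
position: [0.5008, 0.0373, 0.2505]
ee_rot: [-0.0, 0.992, -0.129, -0.0]
contact_force: [0.4, -0.6, -0.3]
width: 0.0004
gripper_force: 0.0
```

```bash
cat >>h.py <<'E'
def wristcam():
    from rig import get_state,optics
    s=get_state();d=optics.get_image("wrist");w,x,y,z=s["ee_rot"]
    from scipy.spatial.transform import Rotation as Ro
    T=np.eye(4);T[:3,:3]=Ro.from_quat([x,y,z,w]).as_matrix();T[:3,3]=s["position"]
    M=np.linalg.inv(T@np.array(d["T_tool_cam"]))
    d["rvec"]=cv2.Rodrigues(M[:3,:3])[0];d["tvec"]=M[:3,3];return s,d
E
python3 - <<'E'
from h import *
s,d=wristcam();cv2.imwrite("pics/w1.png",d["pixels"]);print(s["position"])
for c,st,p in blobs(d["pixels"],(0,0,512,384)):
    q=np.array([ray(d,x,.070)[:2] for x in p]);m,sz,a=cv2.minAreaRect((q*1000).astype(np.float32))
    print(c.round(1),st[4],q.mean(0).round(4),np.round(m),np.round(sz),round(a,1))
E
```

```text
[0.50075472 0.03729935 0.25050129]
[320.7 105.1] 1565 [ 0.5517 -0.0449] [551. -45.] [30. 57.] 72.3
[238.9 103.7] 812 [0.5752 0.0374] [575.  38.] [32. 32.] 75.0
[158.8 103.1] 267 [0.5972 0.1183] [597. 118.] [19. 16.] 75.1
[248.9 161.9] 1641 [0.513  0.0436] [513.  44.] [87. 22.] 75.1
[256.9 334.4] 42646 [0.2872 0.094 ] [323.  87.] [710. 231.] 75.2
```

View pics/w1.png

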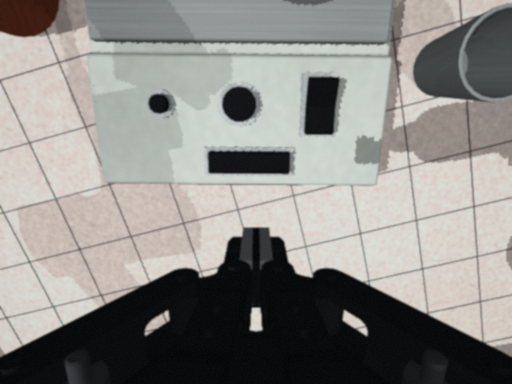

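The wrist view agrees to within about 3 mm: small key (159,103), large (239,104), rocker (321,105), bar (249,162). I'll go above the raised end of the rocker.

Call:
send_rows --increments '[{"gripper": 1,"linear": [0.066,-0.086,-0.06],"delta_rot": [0,0,0]},{"gripper": 1,"linear": [0.066,-0.086,-0.06],"delta_rot": [0,0,0]},{"gripper": 1,"linear": [0.066,-0.086,-0.06],"delta_rot": [0,0,0]},{"gripper": 1,"linear": [0.066,-0.086,-0.1],"delta_rot": [0,0,0]},{"gripper": 1,"linear": [0.066,-0.086,-0.14],"delta_rot": [0,0,0]},{"gripper": 1,"linear": [0.066,-0.086,-0.155],"delta_rot": [0,0,0]},{"gripper": 1,"linear": [0.066,-0.086,-0.155],"delta_rot": [0,0,0]}]'

```text
clock: 2.6
position: [0.5623, -0.0519, 0.0935]
ee_rot: [-0.0, 0.991, -0.132, -0.004]
contact_force: [0.4, 0.5, 0.3]
width: -0.0001
gripper_force: 0.0
```

```bash
python3 - <<'E'
from h import *
s,d=wristcam();print(s["position"]);a=d["pixels"]
from rig import optics
b=optics.get_image("side")["pixels"][130:260,220:390]
cv2.imwrite("pics/w2.png",np.hstack([cv2.resize(a,(400,300)),cv2.resize(b,(392,300),interpolation=cv2.INTER_CUBIC)]))
E
```

```text
[ 0.56230583 -0.05185989  0.09354787]
```

View pics/w2.png

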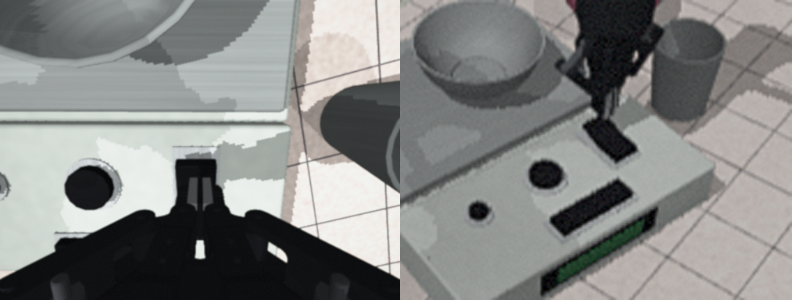

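The wrist view shows the shut fingers over the rocker's raised wing, about 2 to 3 mm too far to -y and -x. I'll correct that and press.

Call:
send_rows --increments '[{"gripper": 1,"linear": [0.003,0.003,0],"delta_rot": [0,0,0]},{"gripper": 1,"linear": [0.003,0.003,-0.006],"delta_rot": [0,0,0]},{"gripper": 1,"linear": [0.003,0.003,-0.01],"delta_rot": [0,0,0]},{"gripper": 1,"linear": [0.003,0.003,-0.013],"delta_rot": [0,0,0]},{"gripper": 1,"linear": [0.003,0.003,-0.016],"delta_rot": [0,0,0]},{"gripper": 1,"linear": [0.003,0.003,-0.019],"delta_rot": [0,0,0]},{"gripper": 1,"linear": [0.003,0.003,-0.021],"delta_rot": [0,0,0]},{"gripper": 1,"linear": [0.003,0.003,-0.021],"delta_rot": [0,0,0]}]'

```text
clock: 3.5
position: [0.5688, -0.0476, 0.0755]
ee_rot: [0.0, 0.991, -0.131, 0.001]
contact_force: [1.0, -0.4, 3.5]
width: -0.0
gripper_force: 1.3
```

Call:
send_rows --increments '[{"gripper": 1,"linear": [-0.002,-0.001,-0.001],"delta_rot": [0,0,0]},{"gripper": 1,"linear": [-0.002,-0.001,-0.002],"delta_rot": [0,0,0]},{"gripper": 1,"linear": [-0.002,-0.001,-0.003],"delta_rot": [0,0,0]},{"gripper": 1,"linear": [-0.002,-0.001,-0.003],"delta_rot": [0,0,0]}]'

```text
clock: 3.9
position: [0.5667, -0.0486, 0.0738]
ee_rot: [0.0, 0.991, -0.131, 0.001]
contact_force: [-0.0, 0.1, 11.5]
width: -0.0001
gripper_force: 5.7
```

Call:
send_rows --increments '[{"gripper": 1,"linear": [0,0,-0.001],"delta_rot": [0,0,0]},{"gripper": 1,"linear": [0,0,-0.001],"delta_rot": [0,0,0]}]'

```text
clock: 4.1
position: [0.5668, -0.0486, 0.0738]
ee_rot: [0.0, 0.991, -0.131, 0.001]
contact_force: [-0.3, 0.8, 17.7]
width: -0.0002
gripper_force: 8.3
```

Call:
send_rows --increments '[{"gripper": 1,"linear": [0,0,0.02],"delta_rot": [0,0,0]},{"gripper": 1,"linear": [0,0,0.04],"delta_rot": [0,0,0]},{"gripper": 1,"linear": [-0.03,0.03,0.04],"delta_rot": [0,0,0]},{"gripper": 1,"linear": [-0.06,0.06,0.04],"delta_rot": [0,0,0]},{"gripper": 1,"linear": [-0.06,0.06,0.04],"delta_rot": [0,0,0]},{"gripper": 1,"linear": [-0.06,0.06,0.04],"delta_rot": [0,0,0]}]'

```text
clock: 4.7
position: [0.504, 0.0121, 0.1107]
ee_rot: [0.0, 0.992, -0.13, -0.002]
contact_force: [-0.1, -1.1, 0.1]
width: 0.0002
gripper_force: 0.0
```

```bash
python3 - <<'E'
from h import *
s,d=wristcam();print(s["position"]);a=d["pixels"]
from rig import optics
b=optics.get_image("side")["pixels"][150:240,240:358]
cv2.imwrite("pics/w3.png",np.hstack([cv2.resize(a,(400,300)),cv2.resize(b,(392,300),interpolation=cv2.INTER_CUBIC)]))
E
```

```text
[0.50396683 0.01211725 0.11068058]
```

View pics/w3.png

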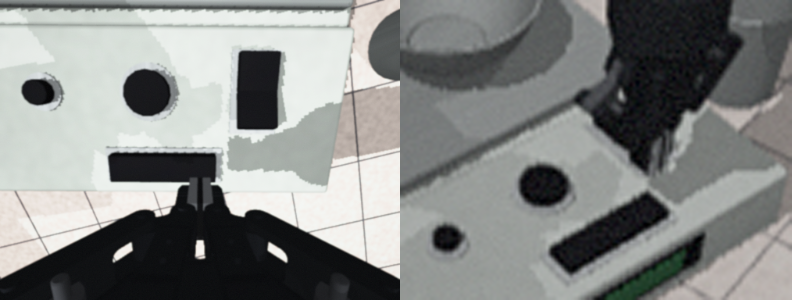

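The wrist view shows the rocker tipped, with its near wing raised and a crease in the middle. It stopped hard at z = 0.0738, against 0.074 expected. I'll measure the large key again from here.

```bash
python3 - <<'E'
from h import *
s,d=wristcam();print(s["position"])
for c,st,p in blobs(d["pixels"],(0,0,512,384)):
    q=np.array([ray(d,x,.071)[:2] for x in p]);m,sz,a=cv2.minAreaRect((q*1000).astype(np.float32))
    print(c.round(1),st[4],q.mean(0).round(4),np.round(m),np.round(sz),round(a,1))
E
```

```text
[0.50615136 0.01114666 0.11102636]
[328.5 119.1] 4907 [ 0.5546 -0.0455] [554. -46.] [31. 58.] 77.5
[187.3 122.2] 2621 [0.5751 0.0368] [575.  37.] [35. 33.] 75.0
[ 49.2 121.7] 992 [0.597  0.1169] [597. 117.] [24. 18.] 75.0
[251.4 322.9] 46594 [0.4244 0.0375] [445.  29.] [402. 152.] 74.9
```

Call:
send_rows --increments '[{"gripper": 1,"linear": [0.034,0.013,0],"delta_rot": [0,0,0]},{"gripper": 1,"linear": [0.068,0.026,0],"delta_rot": [0,0,0]},{"gripper": 1,"linear": [0.068,0.026,-0.01],"delta_rot": [0,0,0]},{"gripper": 1,"linear": [0.068,0.026,-0.025],"delta_rot": [0,0,0]},{"gripper": 1,"linear": [0.068,0.026,-0.033],"delta_rot": [0,0,0]},{"gripper": 1,"linear": [0.068,0.026,-0.033],"delta_rot": [0,0,0]}]'

```text
clock: 5.45
position: [0.5727, 0.037, 0.0765]
ee_rot: [0.0, 0.991, -0.131, -0.002]
contact_force: [-0.2, 0.3, -0.1]
width: 0.0002
gripper_force: 0.0
```

Call:
send_rows --increments '[{"gripper": 1,"linear": [0,0,-0.003],"delta_rot": [0,0,0]},{"gripper": 1,"linear": [0,0,-0.006],"delta_rot": [0,0,0]},{"gripper": 1,"linear": [0,0,-0.009],"delta_rot": [0,0,0]},{"gripper": 1,"linear": [0,0,-0.011],"delta_rot": [0,0,0]},{"gripper": 1,"linear": [0,0,-0.012],"delta_rot": [0,0,0]},{"gripper": 1,"linear": [0,0,-0.012],"delta_rot": [0,0,0]}]'

```text
clock: 6.05
position: [0.5745, 0.0373, 0.0666]
ee_rot: [0.0, 0.991, -0.131, 0.0]
contact_force: [0.5, -2.0, 2.6]
width: -0.0001
gripper_force: 1.0
```

Call:
send_rows --increments '[{"gripper": 1,"linear": [0,0,-0.001],"delta_rot": [0,0,0]},{"gripper": 1,"linear": [0,0,-0.002],"delta_rot": [0,0,0]},{"gripper": 1,"linear": [0,0,-0.003],"delta_rot": [0,0,0]},{"gripper": 1,"linear": [0,0,-0.003],"delta_rot": [0,0,0]}]'

```text
clock: 6.45
position: [0.5745, 0.0373, 0.0659]
ee_rot: [0.0, 0.991, -0.131, 0.001]
contact_force: [-3.4, -1.4, 16.6]
width: -0.0002
gripper_force: 8.3
```

The key hit its stop at z = 0.0659, with 0.066 expected. Now the bar.

Call:
send_rows --increments '[{"gripper": 1,"linear": [0,0,0.02],"delta_rot": [0,0,0]},{"gripper": 1,"linear": [0,0,0.035],"delta_rot": [0,0,0]},{"gripper": 1,"linear": [-0.03,0.003,0.035],"delta_rot": [0,0,0]},{"gripper": 1,"linear": [-0.062,0.006,0.035],"delta_rot": [0,0,0]},{"gripper": 1,"linear": [-0.062,0.006,0.035],"delta_rot": [0,0,0]},{"gripper": 1,"linear": [-0.062,0.006,0.025],"delta_rot": [0,0,0]},{"gripper": 1,"linear": [-0.062,0.006,0.015],"delta_rot": [0,0,0]},{"gripper": 1,"linear": [-0.062,0.006,0.015],"delta_rot": [0,0,0]}]'

```text
clock: 7.25
position: [0.5116, 0.0435, 0.0763]
ee_rot: [0.0, 0.991, -0.131, -0.002]
contact_force: [-0.0, -0.6, 0.2]
width: 0.0002
gripper_force: 0.0
```

```bash
python3 - <<'E'
from h import *
s,d=wristcam();print(s["position"]);a=d["pixels"]
from rig import optics
b=optics.get_image("side")["pixels"][150:240,240:358]
cv2.imwrite("pics/w4.png",np.hstack([cv2.resize(a,(400,300)),cv2.resize(b,(392,300),interpolation=cv2.INTER_CUBIC)]))
E
```

```text
[0.5116486  0.0435156  0.07633733]
```

View pics/w4.png

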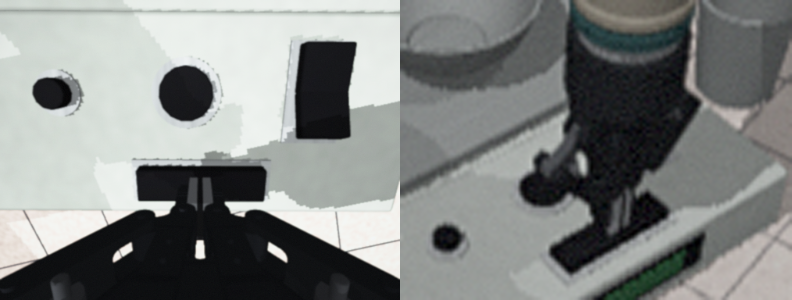

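The view shows the fingers centred on the bar (column 200, with the bar at 136 to 268). The large key is low and the rocker is tipped. I'll press the bar.

Call:
send_rows --increments '[{"gripper": 1,"linear": [0,0,-0.003],"delta_rot": [0,0,0]},{"gripper": 1,"linear": [0,0,-0.006],"delta_rot": [0,0,0]},{"gripper": 1,"linear": [0,0,-0.009],"delta_rot": [0,0,0]},{"gripper": 1,"linear": [0,0,-0.011],"delta_rot": [0,0,0]},{"gripper": 1,"linear": [0,0,-0.013],"delta_rot": [0,0,0]},{"gripper": 1,"linear": [0,0,-0.013],"delta_rot": [0,0,0]}]'

```text
clock: 7.95
position: [0.5126, 0.0435, 0.0661]
ee_rot: [0.0, 0.991, -0.131, 0.001]
contact_force: [-1.1, -0.7, 6.1]
width: 0.0001
gripper_force: 3.0
```

Call:
send_rows --increments '[{"gripper": 1,"linear": [0,0,-0.001],"delta_rot": [0,0,0]},{"gripper": 1,"linear": [0,0,-0.002],"delta_rot": [0,0,0]},{"gripper": 1,"linear": [0,0,-0.0025],"delta_rot": [0,0,0]},{"gripper": 1,"linear": [0,0,-0.0025],"delta_rot": [0,0,0]},{"gripper": 1,"linear": [0,0,-0.0025],"delta_rot": [0,0,0]}]'

```text
clock: 8.45
position: [0.5127, 0.0435, 0.0658]
ee_rot: [0.0, 0.991, -0.131, 0.001]
contact_force: [-5.1, -0.7, 22.3]
width: 0.0002
gripper_force: 11.0
```

```bash
python3 -c "
from rig import *
s=get_state();print(s['position'],s['contact_force']);print(sign_off())"
```

```text
[0.51270094 0.04347309 0.06581255] [-5.06308921 -0.70429385 22.28939053]
the job is handed in; nothing more can be done
None
```

I tipped the rocker on, then pushed the large key in, then pressed the bar to its stop and handed in while holding it there at about 22 N; I sent no move over the small key, bowl, tub or cup, and no verdict came back.

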